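Wedge the counter gate shut

TASK

The little hatch gate on the counter will not stay shut: its spring keeps swinging it open. Pick up the wooden wedge, push it thin end first from the front under the gate's lower edge so that the gate goes shut against its stop, and tap it in until it jams tight, then let go: the gate must stay shut with the wedge pinched firmly under it. Don't force it so hard that the hinge is damaged, and leave the cup, bell and card terminal where they are.

Things in the scene. Friction and masses are not known exactly. Their poses are not given: they have to be found in the camera images.
- gate_base: Fixed wooden frame of the hatch gate. Origin on the counter straight below the hinge axis. Its axes: z up; -y runs from the hinge along the shut gate towards the stop post; -x is the front (robot) side. Two posts 24x24 mm, 118 mm tall, at y = +26 mm (hinge) and y = -262 mm (stop post, with a lip behind the gate).
- gate (a joint): Swing of the gate about its upright hinge: 0 = shut against the stop, in the y-z plane of gate_base; grows as it opens towards the front, at most 0.7 rad. A spring opens it: unheld it rests at 0.26 to 0.4 rad. About 2 N at 180 mm from the hinge closes it.
- gate_lift: Hinge sleeve carrying the swinging gate; origin on the counter below the hinge axis when unlifted. The gate weighs 3 N and rises on its pin by up to 8 mm against a spring (1.5 N plus 2 N per mm): this pinches the wedge. Driving it takes about 1.4 times the pinch (friction 0.6, +-20 percent) plus 1 N for the hinge, plus drag if the wedge is pressed down; a push of 15 to 20 N jams it well.
- gate_end (a point): Top of the gate's free end, 235 mm from the hinge axis and 95 mm up, mid-thickness. The wooden panel is 16 mm thick, 15 to 235 mm from the hinge. Its lower edge is a clamped metal strip, 8 mm thick, round below, 30 to 230 mm from the hinge; the gap from strip to counter is set anywhere from 8 to 13 mm and is not reported. The wedge may go anywhere along it, best about 180 mm from the hinge.
- wedge_heel (a point): Centre of the wedge's upright heel block, where it is grasped: 30 mm long (x), 30 mm wide (y), 46 mm tall, this point 23 mm above the wedge's underside. The wedge, of plain wood, 140 mm long, 30 mm wide, 70 g, lies flat on the counter; its x axis points from the heel to the thin end, z up. The ramp starts at the heel block, 26 mm high, and falls evenly at 1 in 5 to a 4 mm tip.
- wedge_tip (a point): Middle of the wedge's thin end, 2 mm above its underside, 125 mm in front of wedge_heel. Same axes.
- wedge: The wedge itself: origin on its underside, half-way along its 140 mm (the heel block's centre is 55 mm behind it, the thin end 70 mm in front). Same axes.
- cup: Small espresso cup, 60 mm wide, 52 mm tall, a bystander; origin at its underside.
- bell: Service bell, 85 mm across, 61 mm tall, a bystander; origin at its underside.
- terminal: Card terminal lying on its back, 169x76x50 mm, a bystander; origin at its underside.
Not all that is in view belongs to the job. What is meant by the wedge is not orange, and is the larger of those in its own colour.

How it is judged:
At the end, for the whole second after the job is handed in: Robot clear; gate shut within 0.035 rad; wedge still and flat (0.1 rad) under its lower edge, put in from the front, thin end over 10 mm past the gate's mid plane, heel at least 30 mm in front, jammed so that gate and wedge press on each other with over 5.5 N (the gate just lifted off its rest) (value of joint gate below 0.035 rad and contact force between wedge and gate_lift above 5.5 N and x of wedge_tip in the frame of gate_base above 0.01 m and x of wedge_heel in the frame of gate_base below -0.03 m and angle between wedge's own z axis and vertical below 0.1 rad and linear speed of wedge below 0.01 m/s); the robot touches nothing.
It fails at once if the wedge is forced so hard that it presses on the gate with more than 40 N (contact force between wedge and gate_lift above 40 N).
It fails at once if the cup, the bell or the card terminal is moved by more than 20 mm (distance of any of cup, bell, terminal from where it was at the start of the episode above 0.02 m).
It also fails if it takes over 56 s, if anything falls off the work surface, if the arm or the gripper's body presses on something with over 40 N, if the wrist force passes 120 N, or if a joint passes its speed limit or range.

ROBOT

A 6-joint arm with a two-finger parallel gripper is mounted at the origin on a cart in front of the work surface, level with it; the furniture and walls round the work are solid. World frame = base frame: x ahead of the robot, y to its left, z up, the work surface at z = 0. Lengths are in m, angles in rad, forces in N, time in s.
With the tool pointing down it reaches from about 0.275 to 1 m from the base axis. Payload 8.4 kg.
Tool frame: the origin (TCP) lies on the centre line of the jaws, within the pads' length; the fingertips stand 22 mm ahead of it and the grasp point (between the pads) lies 3 mm ahead of it; z points along the fingers, y is the line along which they close (so a half turn about z gives the same grasp; the last joint's range is limited). The gripper opens to 85 mm and grips with 20 to 120 N. Pads are 22 mm wide; open, the fingers measure 114 mm over their backs; the gripper's body (76 mm by 85 mm) begins 54 mm behind the grasp point. The pads swing forward as they close: fully open they stand 13 mm farther back than shut.
Start: joints at [-1.278, 0.353, 1.633, -0, 1.155, -0.002], TCP at [0.182, -0.598, 0.253] pointing down, gripper open.
Joint ranges: [-2.63, 2.63], [-0.92, 2.1], [0.06, 2.66], [-1.3, 4.44], [0, 2.69], [-3.02, 3.02]. Speed limits (rad/s): [2.22, 2.22, 2.79, 3.14, 3.14, 3.14].

INTERFACE

Orientations are given as [roll, pitch, yaw] about the fixed x, y, z axes, in that order (R = Rz(yaw) Ry(pitch) Rx(roll)).
In Python, from cell import env gives the robot as it stands.
- The arm moves only by the tool servo_tool, never from a script. Its argument "motion" is a list of rows, each an object of numbers: "dx", "dy", "dz": the shift along the tool's x, y, z in mm; "ax", "ay", "az": the turn, a rotation vector about the tool's x, y, z in rad; "gripper": the finger opening in mm, from 0 to 85.4. In form: [{"dx": .., "dy": .., "dz": .., "ax": .., "ay": .., "az": .., "gripper": ..}, ...]. A call has 1 to 12 rows; each row shifts and turns the commanded pose from where the row before left it, along the tool's axes as they then stand; what a row does not reach is not made up. A row lasts 1/8 s, in which the tool goes at most 62.5 mm and 10.7 degrees, less where a joint would pass 70% of its speed; a pose out of reach is approached as far as the arm can. A call with a gripper value outside its range is refused whole. The fingers move at their own pace and stop on an object; "squeeze" is the grip in N (left out, the last holds). Time passes only in rows, so rows that do not move let the fingers close. It gives the time, the measured TCP pose, the force, the opening and the grip force at its end, in the units of the state.
- env.state(): the state, without advancing time (a new reading comes with each control period).
- env.camera(name): name is "scene" or "top"; returns a dict with "color" (400x640x3 uint8, red, green, blue), "vertical_fov" (degrees; the focal length in pixels is half the picture's height over the tangent of half this angle, whatever the lens; pixels are square), "cx", "cy" (the principal point, pixels), "dist_coeffs" ([k1, k2, p1, p2, k3] as OpenCV has them; the pictures are not rectified), "position" and "attitude" of the camera in the world. Camera axes: x right, y down, z forward; pixel columns grow to the right and rows downward; lengths in m; the calibration is good to about 2 mm. A picture is of the moment at which its call begins. There is no depth.
- env.close_job(): hands the job in; it is judged then, once.
The state is a dict: "clock": time; "joint_pos": joint angles; "qvel": joint speeds; "tau": joint torques, N m; "eef_pos": TCP position; "tool_rot": TCP orientation; "contact_force": force on the tool from outside, world axes, zero at the start; "ft_torque": the same for the moment, N m; "finger_gap": finger opening in m; "grip_force": force on a finger pad.
Only numpy, scipy, OpenCV 4.12 (cv2) and the standard library are available. Lean on these libraries where they do the work, as an engineer would, in place of code of your own. Each camera call takes 0.05 s, during which the arm holds its last target. There are 200 camera calls.

## Working session

There is one attempt and no reset: what is moved stays moved. The work goes in short steps, Python scripts to look and compute and a tool call to move; the robot and the scene stay as the last step left them, time stands still between calls to the robot, and variables do not carry over. Pictures are saved under pics/ and viewed, at most 10 in all, crops included, and the job is handed in when it is done.

Besides the shell and the picture viewer there is one more tool, called after "Request:" in YAML: its name, and indented under it one key for each argument. servo_tool: Moves the arm, as the interface text tells. Its arguments: {"type":"object","properties":{"motion":{"type":"array","items":{"type":"object","properties":{"dx":{"type":"number"},"dy":{"type":"number"},"dz":{"type":"number"},"ax":{"type":"number"},"ay":{"type":"number"},"az":{"type":"number"},"gripper":{"type":"number"}}}},"squeeze":{"type":"number"}},"required":["motion"]}

```bash
mkdir -p pics
cat > h.py <<'E'
import numpy as np, cv2
from scipy.spatial.transform import Rotation as R
from cell import env
def cam(n):
    c=env.camera(n); f=200/np.tan(np.radians(c["vertical_fov"])/2)
    c["K"]=np.array([[f,0,c["cx"]],[0,f,c["cy"]],[0,0,1]]); c["d"]=np.array(c["dist_coeffs"],float)
    a=np.array(c["attitude"],float)
    c["R"]=a if a.shape==(3,3) else R.from_euler("xyz",a).as_matrix() if a.size==3 else R.from_quat(a).as_matrix()
    return c
def ray(c,px,z):
    p=cv2.undistortPoints(np.array(px,float).reshape(-1,1,2),c["K"],c["d"]).reshape(-1,2)
    d=np.c_[p,np.ones(len(p))]@c["R"].T; o=np.array(c["position"])
    return o+d*((z-o[2])/d[:,2])[:,None]
def proj(c,P):
    Rm=c["R"].T; t=-Rm@np.array(c["position"])
    return cv2.projectPoints(np.array(P,float).reshape(-1,1,3),cv2.Rodrigues(Rm)[0],t,c["K"],c["d"])[0].reshape(-1,2)
def save(c,n): cv2.imwrite("pics/"+n,c["color"][...,::-1] if isinstance(c,dict) else c)
E
python3 - <<'E'
from h import *
for n in("scene","top"):
    c=cam(n); save(c,n+"0.png"); print(n,c["position"],c["attitude"],c["vertical_fov"],c["dist_coeffs"],c["cx"],c["cy"])
print(env.state())
E
```

```text
scene [0.15929743 0.6109966  1.0261678 ] [-2.46964056  0.00422809 -2.54006234] 46.96208284264516 [-0.07276813  0.          0.          0.          0.        ] 318.53781048213347 202.86664294433206
top [ 0.29529672 -0.02555031  1.72969461] [-2.96934168  0.01675378 -1.57665351] 44.569353117810905 [0.03604352 0.         0.         0.         0.        ] 326.5144887912869 204.92243511493476
{'clock': 0.1, 'joint_pos': array([-1.27838245e+00,  3.53575071e-01,  1.63405655e+00, -3.32952961e-05,
        1.15520705e+00, -2.38548977e-03]), 'qvel': array([ 0.00019314, -0.00199696, -0.00087061, -0.00013009,  0.00114751,
       -0.00052163]), 'tau': array([ 1.54629101e-04, -6.06355906e+01, -3.42817926e+01, -5.08963069e-05,
        3.97556156e-03, -2.78687239e-06]), 'eef_pos': array([ 0.18147636, -0.59765467,  0.2526405 ]), 'tool_rot': array([-3.14034657e+00,  2.74719421e-05,  2.94812847e-01]), 'contact_force': array([-0.19683881,  0.08955086,  0.20716381]), 'ft_torque': array([-0.01196711,  0.02151713,  0.00887177]), 'grip_force': 0.0, 'finger_gap': 0.08553487546935676}
```

View pics/top0.png

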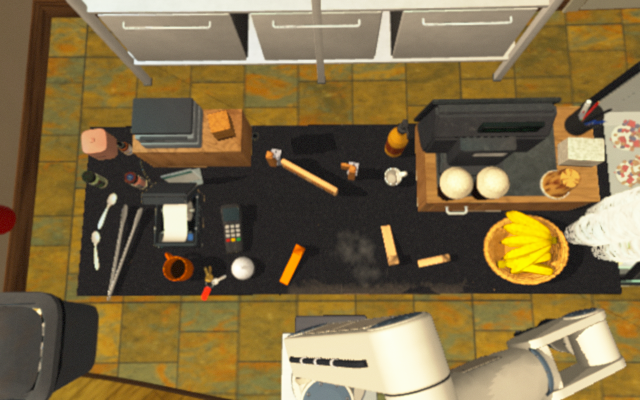

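View pics/scene0.png

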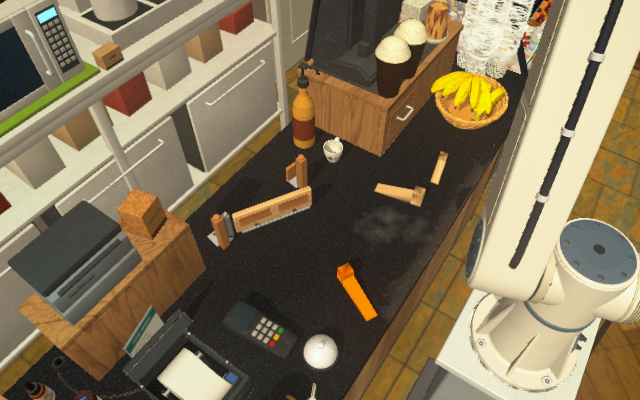

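Top view, candidates for the wedge: orange (292,264), excluded by its colour; larger plain wood (390,245); smaller plain wood (434,261). I choose (390,245). The hinge post is at (275,157), the stop post at (350,170), the cup at (396,176), the bell at (242,268) and the terminal at (232,228). Next, one close crop to check the choice.

Run:
```python
from h import *
t=cv2.imread("pics/top0.png"); s=cv2.imread("pics/scene0.png")
a=cv2.resize(s[140:260,190:350],(800,600),interpolation=cv2.INTER_CUBIC)[:, :]
b=cv2.resize(s[140:220,360:460],None,fx=4,fy=4,interpolation=cv2.INTER_CUBIC)
d=cv2.resize(t[215:295,360:460],None,fx=4,fy=4,interpolation=cv2.INTER_CUBIC)
e=cv2.resize(t[140:210,260:360],None,fx=4,fy=4,interpolation=cv2.INTER_CUBIC)
f=cv2.resize(s[150:250,200:325],None,fx=3.2,fy=3.2,interpolation=cv2.INTER_CUBIC)[:280]
m=np.zeros((600,800,3),np.uint8); m[:320,:400]=b; m[:320,400:]=d; m[320:600,:400]=f[:280,:400]; m[320:600,400:]=e
cv2.imwrite("pics/crop.png",m)
```

```text
(no output)
```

View pics/crop.png

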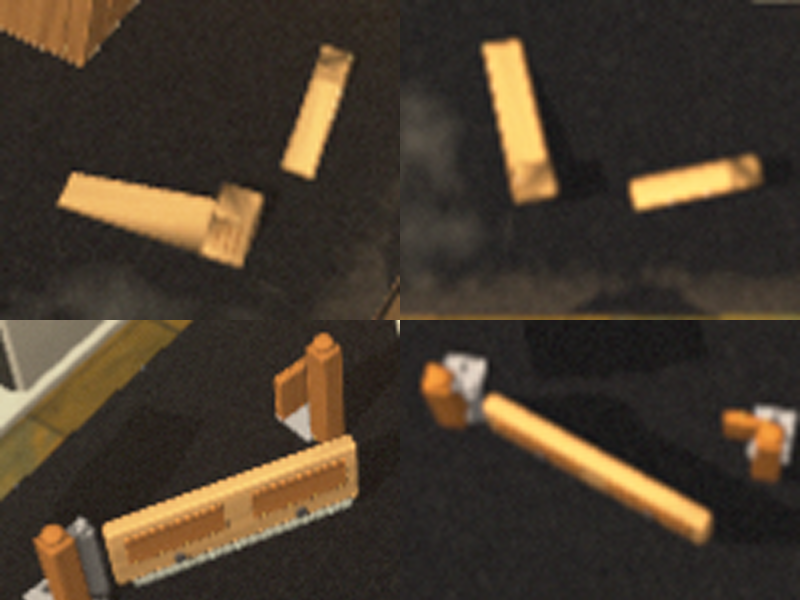

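The larger wooden wedge is confirmed: its heel faces the robot and its thin end points away (tip edge at about (381–390,225) in the top picture). The gate stands open; the hinge post top is at about (269,154) in top and (216,218) in scene, the stop post top at about (352,168) and (301,157).

```bash
cat > fit.py <<'E'
from h import *
from scipy.optimize import minimize, least_squares
def wedge_pts():
    y=.015
    h=[(-.07,s*y,z) for s in(1,-1) for z in(0,.046)]+[(-.04,s*y,z) for s in(1,-1) for z in(0,.046)]
    r=[(-.04,s*y,z) for s in(1,-1) for z in(0,.026)]+[(.07,s*y,z) for s in(1,-1) for z in(0,.004)]
    return [np.array(h),np.array(r)]
def place(P,p): return P@R.from_euler("z",p[2]).as_matrix().T+[p[0],p[1],0]
def mask(c):
    h=cv2.cvtColor(c["color"],cv2.COLOR_RGB2HSV)
    return ((h[...,0]>8)&(h[...,0]<28)&(h[...,1]>50)&(h[...,2]>70)).astype(np.uint8)
def sil(c,p,S=8):
    m=np.zeros((400*S//2,640*S//2),np.uint8); S=S//2
    for P in wedge_pts():
        q=((proj(c,place(P,p))+.5)*S).astype(np.int32)
        cv2.fillConvexPoly(m,cv2.convexHull(q),255)
    return cv2.resize(m,(640,400),interpolation=cv2.INTER_AREA)/255.
def fit_wedge(cs,p0,pad=25):
    D=[]
    for c in cs:
        s=sil(c,p0); ys,xs=np.where(s>0); b=slice(ys.min()-pad,ys.max()+pad),slice(xs.min()-pad,xs.max()+pad)
        m=mask(c); n,l,st,ce=cv2.connectedComponentsWithStats(m)
        k=np.bincount(l[s>0])[1:].argmax()+1
        D.append((c,b,(l==k).astype(float)))
    f=lambda p:sum(np.abs(sil(c,p)[b]-m[b]).sum() for c,b,m in D)
    r=minimize(f,p0,method="Nelder-Mead",options=dict(initial_simplex=np.array(p0)+np.array([[0,0,0],[.01,0,0],[0,.01,0],[0,0,.08]]),xatol=1e-4,fatol=.1))
    return r.x,r.fun,[m.sum() for _,_,m in D]
E
python3 - <<'E'
from fit import *
t,s=cam("top"),cam("scene")
e=ray(t,[[385.5,225]],.004)[0]; hl=ray(t,[[394,260]],.046)[0]; print(e,hl)
yaw=np.arctan2(e[1]-hl[1],e[0]-hl[0]); p0=[*( (e-[.07*np.cos(yaw),.07*np.sin(yaw),0])[:2]),yaw]
print(p0,fit_wedge([t,s],p0),[fit_wedge([c],p0)[:2] for c in(t,s)])
pt=np.array([[269.2,153.8],[352,168]]); ps=np.array([[216.3,217.8],[300.9,156.9]])
posts=np.array([[0,.026,.118],[0,-.262,.118]])
g=least_squares(lambda p:np.r_[proj(t,place(posts,p))-pt,proj(s,place(posts,p))-ps].ravel(),[.6,.1,0])
print(g.x,g.fun.round(1))
print("cup bell term",ray(t,[[393,178],[242,268],[232,228]],.03))
E
```

```text
[ 0.52144706 -0.2076793   0.004     ] [ 0.39502376 -0.22897359  0.046     ]
[np.float64(0.452419401107486), np.float64(-0.21930607514499212), np.float64(0.16687010295472252)] (array([ 0.45169322, -0.21469164,  0.16460612]), np.float64(153.53725490196078), [np.float64(480.0), np.float64(696.0)]) [(array([ 0.45248885, -0.21618108,  0.18964788]), np.float64(91.34509803921569)), (array([ 0.45187805, -0.21323758,  0.16566724]), np.float64(50.00392156862745))]
[ 0.74946608  0.17082504 -0.18108605] [-0.5  0.2 -0.2  0.   0.3 -0.8 -0.2  0.2]
cup bell term [[ 0.68637707 -0.23600591  0.03      ]
 [ 0.3721095   0.29512895  0.03      ]
 [ 0.51182298  0.33376944  0.03      ]]
```

Request:
servo_tool:
  motion:
    - {"az":0.13,"gripper":52}
    - {"dx":27.5,"dy":-33.3}
    - {"dx":27.5,"dy":-33.3}
    - {"dx":27.5,"dy":-33.3}
    - {"dx":27.5,"dy":-33.3}
    - {"dx":27.5,"dy":-33.3}
    - {"dx":27.5,"dy":-33.3}
    - {"dx":27.5,"dy":-33.3}
    - {"dx":27.5,"dy":-33.3,"dz":40}
    - {"dx":27.5,"dy":-33.3,"dz":40}
    - {"dx":27.5,"dy":-33.3,"dz":40}
    - {}

```text
invalid input at $.motion[0]: expected keys dx, dy, dz, ax, ay, az, gripper
```

Run:
```python
from fit import *
t,s=cam("top"),cam("scene"); st=env.state()
print(st["eef_pos"],st["tool_rot"],st["finger_gap"])
w=[.4517,-.2147,.165]
for c in(t,s):
    for k in range(1):
        for P in wedge_pts():
            q=cv2.convexHull(proj(c,place(P,w)).round().astype(np.int32)); 
m=[]
for c in(t,s):
    S=5; u=proj(c,[[w[0],w[1],.04]])[0].astype(int); a=u-[40,60]
    im=cv2.resize(np.ascontiguousarray(c["color"][a[1]:a[1]+120,a[0]:a[0]+80,::-1]),None,fx=S,fy=S,interpolation=cv2.INTER_CUBIC)
    for P in wedge_pts():
        q=((proj(c,place(P,w))-a+.5)*S).astype(np.int32); cv2.polylines(im,[cv2.convexHull(q)],True,(0,255,0),1)
    m.append(im)
cv2.imwrite("pics/near.png",np.hstack(m))
```

```text
[ 0.18155503 -0.59791789  0.25305955] [-3.14117050e+00  7.47159620e-07  2.94810962e-01] 0.08534223447863377
```

View pics/near.png

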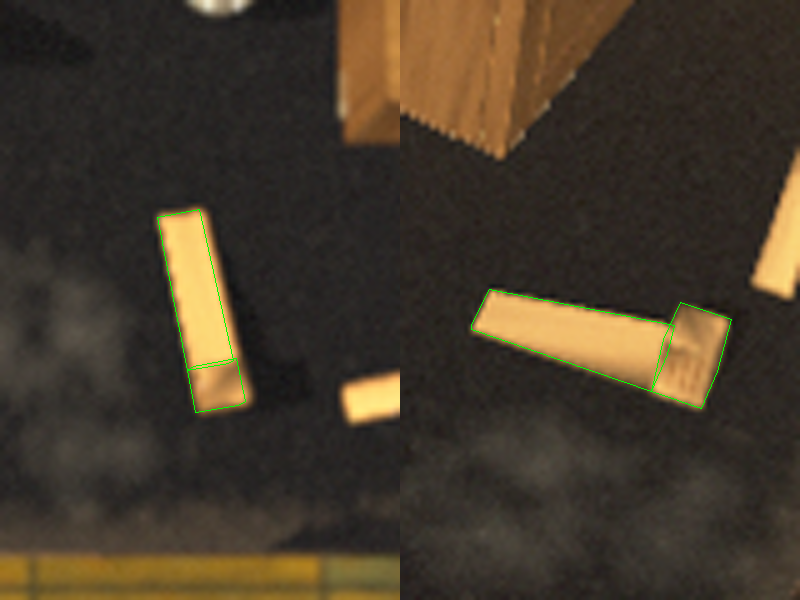

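The fitted outline lies on the wedge in both views, with the top view about 1 px (2 mm) off to the left. The move was refused because every row needs all the keys, so I send it again.

Request:
servo_tool:
  motion:
    - {"dx":0,"dy":0,"dz":0,"ax":0,"ay":0,"az":0.13,"gripper":52}
    - {"dx":27.5,"dy":-33.2,"dz":0,"ax":0,"ay":0,"az":0,"gripper":52}
    - {"dx":27.5,"dy":-33.2,"dz":0,"ax":0,"ay":0,"az":0,"gripper":52}
    - {"dx":27.5,"dy":-33.2,"dz":0,"ax":0,"ay":0,"az":0,"gripper":52}
    - {"dx":27.5,"dy":-33.2,"dz":0,"ax":0,"ay":0,"az":0,"gripper":52}
    - {"dx":27.5,"dy":-33.2,"dz":0,"ax":0,"ay":0,"az":0,"gripper":52}
    - {"dx":27.5,"dy":-33.2,"dz":0,"ax":0,"ay":0,"az":0,"gripper":52}
    - {"dx":27.5,"dy":-33.2,"dz":0,"ax":0,"ay":0,"az":0,"gripper":52}
    - {"dx":27.5,"dy":-33.2,"dz":40,"ax":0,"ay":0,"az":0,"gripper":52}
    - {"dx":27.5,"dy":-33.2,"dz":40,"ax":0,"ay":0,"az":0,"gripper":52}
    - {"dx":27.5,"dy":-33.2,"dz":40,"ax":0,"ay":0,"az":0,"gripper":52}
    - {"dx":0,"dy":0,"dz":0,"ax":0,"ay":0,"az":0,"gripper":52}

```text
clock: 1.8
eef_pos: [0.3976, -0.2225, 0.1309]
tool_rot: [-3.138, 0.004, 0.168]
contact_force: [-0.3, -0.7, -0.0]
finger_gap: 0.0522
grip_force: 0.0
```

Request:
servo_tool:
  motion:
    - {"dx":0,"dy":1.5,"dz":25,"ax":0,"ay":0,"az":0,"gripper":52}
    - {"dx":0,"dy":0,"dz":25,"ax":0,"ay":0,"az":0,"gripper":52}
    - {"dx":0,"dy":0,"dz":25,"ax":0,"ay":0,"az":0,"gripper":52}
    - {"dx":0,"dy":0,"dz":20,"ax":0,"ay":0,"az":0,"gripper":52}
    - {"dx":0,"dy":0,"dz":8,"ax":0,"ay":0,"az":0,"gripper":52}
    - {"dx":0,"dy":0,"dz":0,"ax":0,"ay":0,"az":0,"gripper":52}
    - {"dx":0,"dy":0,"dz":0,"ax":0,"ay":0,"az":0,"gripper":20}
    - {"dx":0,"dy":0,"dz":0,"ax":0,"ay":0,"az":0,"gripper":20}
    - {"dx":0,"dy":0,"dz":0,"ax":0,"ay":0,"az":0,"gripper":20}
    - {"dx":0,"dy":0,"dz":0,"ax":0,"ay":0,"az":0,"gripper":20}
  squeeze: 50

```text
clock: 3.05
eef_pos: [0.3992, -0.2273, 0.0313]
tool_rot: [3.14, -0.001, 0.165]
contact_force: [-0.7, -0.8, 5.1]
finger_gap: 0.03
grip_force: 48.8
```

Request:
servo_tool:
  motion:
    - {"dx":0,"dy":0,"dz":-30,"ax":0,"ay":0,"az":0,"gripper":20}
    - {"dx":0,"dy":0,"dz":-30,"ax":0,"ay":0,"az":0.1,"gripper":20}
    - {"dx":0,"dy":0,"dz":-10,"ax":0,"ay":0,"az":0.123,"gripper":20}
    - {"dx":0,"dy":0,"dz":0,"ax":0,"ay":0,"az":0.123,"gripper":20}
    - {"dx":0,"dy":0,"dz":0,"ax":0,"ay":0,"az":0,"gripper":20}

```text
clock: 3.68
eef_pos: [0.3989, -0.227, 0.101]
tool_rot: [3.141, -0.001, -0.18]
contact_force: [-0.7, -0.2, -1.0]
finger_gap: 0.0296
grip_force: 49.0
```

Run:
```python
from fit import *
t,s=cam("top"),cam("scene")
m=[]
for c in(t,s):
    h=cv2.cvtColor(c["color"],cv2.COLOR_RGB2HSV); k=((h[...,0]<20)&(h[...,1]>200)&(h[...,2]>120)).astype(np.uint8)
    n,l,st,ce=cv2.connectedComponentsWithStats(k)
    u=(292,264) if c is t else (356,292); i=l[u[1],u[0]]; print(i,st[i])
    pts=np.argwhere(l==i)[:,::-1]; b=cv2.boxPoints(cv2.minAreaRect(pts.astype(np.float32)))
    print(ray(c,b,.0).round(3).tolist())
# open gate: free end top; predict for angles
g=[.7495,.1708,-.181]
for a in(.2,.25,.3,.35,.4):
    P=np.array([[-.235*np.sin(a),-.235*np.cos(a),.095]]); print(a,proj(t,place(P,g)),proj(s,place(P,g)))
for n,c in(("top",t),("scene",s)): save(c,n+"1.png")
st=env.state(); print(st["eef_pos"],st["tool_rot"])
```

```text
0 [     0      0    640    400 248532]
[[1.406, 1.251, 0.0], [1.367, -1.176, 0.0], [-0.057, -1.017, 0.0], [-0.051, 1.095, 0.0]]
32 [337 263  41  58 889]
[[0.471, 0.1, 0.0], [0.451, 0.056, 0.0], [0.314, 0.144, 0.0], [0.333, 0.183, 0.0]]
0.2 [[340.23705679 181.16743441]] [[304.45512196 177.81451726]]
0.25 [[338.91478062 184.2602044 ]] [[306.71653776 180.57230531]]
0.3 [[337.43303845 187.29054595]] [[308.81115283 183.44407333]]
0.35 [[335.79518026 190.25042727]] [[310.73190529 186.42555659]]
0.4 [[334.00499561 193.13195866]] [[312.47183319 189.51213181]]
[ 0.39864505 -0.22691578  0.10050157] [ 3.14148240e+00 -2.42402659e-04 -1.78330671e-01]
```

View pics/scene1.png

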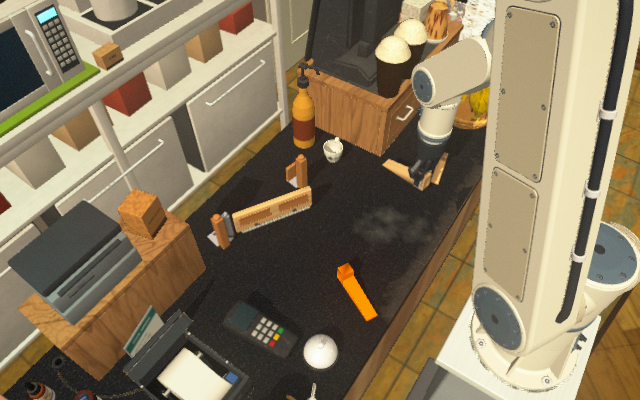

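The scene picture shows the wedge held in the gripper at (415,170) with its tip pointing towards the gate. The orange decoy's heel is at (345,270) and the gate's free end at about (312,190), which means about 0.37 rad open. I carry the wedge over to the front of the gate.

Request:
servo_tool:
  motion:
    - {"dx":5.4,"dy":-30.5,"dz":0,"ax":0,"ay":0,"az":0,"gripper":20}
    - {"dx":5.4,"dy":-30.5,"dz":0,"ax":0,"ay":0,"az":0,"gripper":20}
    - {"dx":5.4,"dy":-30.5,"dz":0,"ax":0,"ay":0,"az":0,"gripper":20}
    - {"dx":5.4,"dy":-30.5,"dz":0,"ax":0,"ay":0,"az":0,"gripper":20}
    - {"dx":5.4,"dy":-30.5,"dz":0,"ax":0,"ay":0,"az":0,"gripper":20}
    - {"dx":5.4,"dy":-30.5,"dz":0,"ax":0,"ay":0,"az":0,"gripper":20}
    - {"dx":5.4,"dy":-30.5,"dz":0,"ax":0,"ay":0,"az":0,"gripper":20}
    - {"dx":5.4,"dy":-30.5,"dz":0,"ax":0,"ay":0,"az":0,"gripper":20}
    - {"dx":5.4,"dy":-30.5,"dz":0,"ax":0,"ay":0,"az":0,"gripper":20}
    - {"dx":0,"dy":0,"dz":30,"ax":0,"ay":0,"az":0,"gripper":20}
    - {"dx":0,"dy":0,"dz":30,"ax":0,"ay":0,"az":0,"gripper":20}
    - {"dx":0,"dy":0,"dz":4,"ax":0,"ay":0,"az":0,"gripper":20}

```text
clock: 5.28
eef_pos: [0.4944, 0.0344, 0.0347]
tool_rot: [3.141, 0.004, -0.179]
contact_force: [-0.6, -1.0, -0.6]
finger_gap: 0.0295
grip_force: 49.1
```

Run:
```python
from fit import *
c=cam("scene"); t=cam("top"); st=env.state(); print(st["eef_pos"],st["tool_rot"],st["contact_force"])
g=[.7495,.1708,-.181]; h=st["eef_pos"]; y=st["tool_rot"][2]
zb=h[2]-.0313
w=[h[0]+.055*np.cos(y),h[1]+.055*np.sin(y),y]
print("heel in gate",R.from_euler("z",-g[2]).apply([h[0]-g[0],h[1]-g[1],0]))
a=np.array([200,130]);S=4
im=cv2.resize(np.ascontiguousarray(c["color"][130:280,200:400,::-1]),None,fx=S,fy=S,interpolation=cv2.INTER_CUBIC)
for P in wedge_pts():
    q=((proj(c,place(P,w)+[0,0,zb])-a+.5)*S).astype(np.int32); cv2.polylines(im,[cv2.convexHull(q)],True,(0,255,0),1)
L=place(np.array([[-.3,-.18,0],[.0,-.18,0],[0,-.03,.0],[0,-.23,.0]]),g)
q=((proj(c,L)-a+.5)*S).astype(int)
cv2.line(im,q[0].tolist(),q[1].tolist(),(255,0,0),1); cv2.line(im,q[2].tolist(),q[3].tolist(),(255,0,255),1)
cv2.imwrite("pics/pre.png",im)
```

```text
[0.49565591 0.03428299 0.03616604] [ 3.14132326e+00  1.11580912e-03 -1.80204249e-01] [ 0.40312866 -0.46050405 -0.95730378]
heel in gate [-0.22512245 -0.17998221  0.        ]
```

View pics/pre.png

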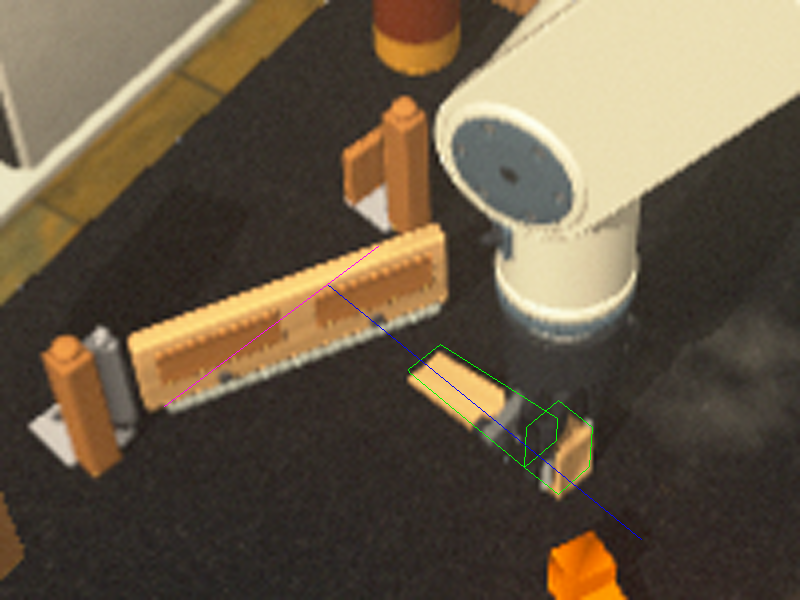

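The wedge lies in line with the intended lane (the blue line) with its tip at crop (425,370), short of the open gate's strip at (400,320). I lower it gently onto the counter.

Request:
servo_tool:
  motion:
    - {"dx":0,"dy":0,"dz":2,"ax":0,"ay":0,"az":0,"gripper":20}
    - {"dx":0,"dy":0,"dz":1,"ax":0,"ay":0,"az":0,"gripper":20}
    - {"dx":0,"dy":0,"dz":1,"ax":0,"ay":0,"az":0,"gripper":20}
    - {"dx":0,"dy":0,"dz":0,"ax":0,"ay":0,"az":0,"gripper":20}
    - {"dx":0,"dy":0,"dz":0,"ax":0,"ay":0,"az":0,"gripper":20}

```text
clock: 6.0
eef_pos: [0.496, 0.0343, 0.0324]
tool_rot: [-3.142, -0.0, -0.181]
contact_force: [-0.2, -0.3, -0.3]
finger_gap: 0.0295
grip_force: 49.1
```

Request:
servo_tool:
  motion:
    - {"dx":0,"dy":0,"dz":0.7,"ax":0,"ay":0,"az":0,"gripper":20}
    - {"dx":0,"dy":0,"dz":0,"ax":0,"ay":0,"az":0,"gripper":20}
    - {"dx":0,"dy":0,"dz":0,"ax":0,"ay":0,"az":0,"gripper":20}

```text
clock: 6.38
eef_pos: [0.4959, 0.0343, 0.0315]
tool_rot: [3.142, 0.0, -0.181]
contact_force: [1.0, 0.9, -0.6]
finger_gap: 0.0298
grip_force: 49.1
```

Request:
servo_tool:
  motion:
    - {"dx":8,"dy":0,"dz":0,"ax":0,"ay":0,"az":0,"gripper":20}
    - {"dx":10,"dy":0,"dz":0,"ax":0,"ay":0,"az":0,"gripper":20}
    - {"dx":10,"dy":0,"dz":0,"ax":0,"ay":0,"az":0,"gripper":20}
    - {"dx":10,"dy":0,"dz":0,"ax":0,"ay":0,"az":0,"gripper":20}
    - {"dx":10,"dy":0,"dz":0,"ax":0,"ay":0,"az":0,"gripper":20}
    - {"dx":10,"dy":0,"dz":0,"ax":0,"ay":0,"az":0,"gripper":20}
    - {"dx":10,"dy":0,"dz":0,"ax":0,"ay":0,"az":0,"gripper":20}
    - {"dx":10,"dy":0,"dz":0,"ax":0,"ay":0,"az":0,"gripper":20}
    - {"dx":10,"dy":0,"dz":0,"ax":0,"ay":0,"az":0,"gripper":20}
    - {"dx":6,"dy":0,"dz":0,"ax":0,"ay":0,"az":0,"gripper":20}
    - {"dx":4,"dy":0,"dz":0,"ax":0,"ay":0,"az":0,"gripper":20}
    - {"dx":0,"dy":0,"dz":0,"ax":0,"ay":0,"az":0,"gripper":20}

```text
clock: 7.88
eef_pos: [0.5927, 0.0166, 0.0315]
tool_rot: [-3.142, -0.001, -0.181]
contact_force: [-0.3, -1.2, -2.3]
finger_gap: 0.0294
grip_force: 48.7
```

Run:
```python
from fit import *
c=cam("scene"); st=env.state(); g=[.7495,.1708,-.181]; h=st["eef_pos"]
print("heel in gate",R.from_euler("z",-g[2]).apply(h-[g[0],g[1],0]),st["contact_force"])
im=cv2.resize(np.ascontiguousarray(c["color"][130:280,200:400,::-1]),None,fx=4,fy=4,interpolation=cv2.INTER_CUBIC)
cv2.imwrite("pics/push.png",im)
```

```text
heel in gate [-0.12651345 -0.17993514  0.03157452] [ 0.16642517 -0.89912167 -0.5542772 ]
```

View pics/push.png

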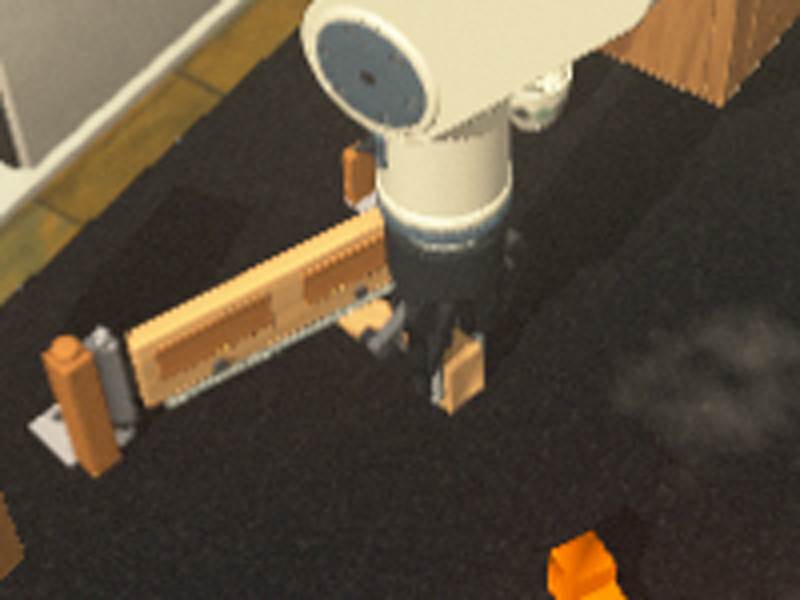

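The gate is swinging shut ahead of the wedge: its strip rides on the ramp at crop (360,310), and the angle is now about half of what it was. I keep pushing.

Request:
servo_tool:
  motion:
    - {"dx":4,"dy":0,"dz":0,"ax":0,"ay":0,"az":0,"gripper":20}
    - {"dx":4,"dy":0,"dz":0,"ax":0,"ay":0,"az":0,"gripper":20}
    - {"dx":4,"dy":0,"dz":0,"ax":0,"ay":0,"az":0,"gripper":20}
    - {"dx":4,"dy":0,"dz":0,"ax":0,"ay":0,"az":0,"gripper":20}
    - {"dx":3,"dy":0,"dz":0,"ax":0,"ay":0,"az":0,"gripper":20}
    - {"dx":0,"dy":0,"dz":0,"ax":0,"ay":0,"az":0,"gripper":20}

```text
clock: 8.68
eef_pos: [0.6116, 0.0132, 0.0316]
tool_rot: [-3.141, -0.001, -0.181]
contact_force: [-0.5, -0.8, -2.5]
finger_gap: 0.0296
grip_force: 48.8
```

Request:
servo_tool:
  motion:
    - {"dx":3,"dy":0,"dz":0,"ax":0,"ay":0,"az":0,"gripper":20}
    - {"dx":3,"dy":0,"dz":0,"ax":0,"ay":0,"az":0,"gripper":20}
    - {"dx":3,"dy":0,"dz":0,"ax":0,"ay":0,"az":0,"gripper":20}
    - {"dx":0,"dy":0,"dz":0,"ax":0,"ay":0,"az":0,"gripper":20}

```text
clock: 9.18
eef_pos: [0.6204, 0.0116, 0.0316]
tool_rot: [-3.141, -0.001, -0.181]
contact_force: [-1.7, -1.5, -2.0]
finger_gap: 0.0294
grip_force: 49.1
```

Request:
servo_tool:
  motion:
    - {"dx":3,"dy":0,"dz":0,"ax":0,"ay":0,"az":0,"gripper":20}
    - {"dx":3,"dy":0,"dz":0,"ax":0,"ay":0,"az":0,"gripper":20}
    - {"dx":0,"dy":0,"dz":0,"ax":0,"ay":0,"az":0,"gripper":20}

```text
clock: 9.55
eef_pos: [0.6262, 0.0105, 0.0316]
tool_rot: [-3.141, -0.001, -0.181]
contact_force: [-1.5, -0.6, -2.3]
finger_gap: 0.0295
grip_force: 49.5
```

Request:
servo_tool:
  motion:
    - {"dx":2,"dy":0,"dz":0,"ax":0,"ay":0,"az":0,"gripper":20}
    - {"dx":2,"dy":0,"dz":0,"ax":0,"ay":0,"az":0,"gripper":20}
    - {"dx":0,"dy":0,"dz":0,"ax":0,"ay":0,"az":0,"gripper":20}

```text
clock: 9.93
eef_pos: [0.6298, 0.0098, 0.0316]
tool_rot: [-3.142, -0.0, -0.181]
contact_force: [-2.9, -0.1, -1.3]
finger_gap: 0.0298
grip_force: 49.8
```

Request:
servo_tool:
  motion:
    - {"dx":2,"dy":0,"dz":0,"ax":0,"ay":0,"az":0,"gripper":20}
    - {"dx":2,"dy":0,"dz":0,"ax":0,"ay":0,"az":0,"gripper":20}
    - {"dx":0,"dy":0,"dz":0,"ax":0,"ay":0,"az":0,"gripper":20}

```text
clock: 10.3
eef_pos: [0.6326, 0.0092, 0.0314]
tool_rot: [3.141, 0.002, -0.181]
contact_force: [-8.6, 1.3, 2.4]
finger_gap: 0.0295
grip_force: 50.3
```

Request:
servo_tool:
  motion:
    - {"dx":2,"dy":0,"dz":0,"ax":0,"ay":0,"az":0,"gripper":20}
    - {"dx":2,"dy":0,"dz":0,"ax":0,"ay":0,"az":0,"gripper":20}
    - {"dx":0,"dy":0,"dz":0,"ax":0,"ay":0,"az":0,"gripper":20}

```text
clock: 10.68
eef_pos: [0.6357, 0.0086, 0.0314]
tool_rot: [3.141, 0.004, -0.181]
contact_force: [-10.6, 1.4, 5.4]
finger_gap: 0.0296
grip_force: 50.7
```

Request:
servo_tool:
  motion:
    - {"dx":2,"dy":0,"dz":0,"ax":0,"ay":0,"az":0,"gripper":20}
    - {"dx":2,"dy":0,"dz":0,"ax":0,"ay":0,"az":0,"gripper":20}
    - {"dx":1,"dy":0,"dz":0,"ax":0,"ay":0,"az":0,"gripper":20}
    - {"dx":0,"dy":0,"dz":0,"ax":0,"ay":0,"az":0,"gripper":20}

```text
clock: 11.18
eef_pos: [0.6396, 0.0078, 0.0314]
tool_rot: [3.141, 0.006, -0.181]
contact_force: [-15.6, 2.2, 8.7]
finger_gap: 0.0296
grip_force: 51.2
```

Request:
servo_tool:
  motion:
    - {"dx":2,"dy":0,"dz":0,"ax":0,"ay":0,"az":0,"gripper":20}
    - {"dx":2,"dy":0,"dz":0,"ax":0,"ay":0,"az":0,"gripper":20}
    - {"dx":0,"dy":0,"dz":0,"ax":0,"ay":0,"az":0,"gripper":20}

```text
clock: 11.55
eef_pos: [0.6429, 0.0072, 0.0314]
tool_rot: [3.141, 0.007, -0.181]
contact_force: [-18.1, 2.6, 11.0]
finger_gap: 0.0298
grip_force: 51.4
```

Request:
servo_tool:
  motion:
    - {"dx":2,"dy":0,"dz":0,"ax":0,"ay":0,"az":0,"gripper":20}
    - {"dx":1,"dy":0,"dz":0,"ax":0,"ay":0,"az":0,"gripper":20}
    - {"dx":0,"dy":0,"dz":0,"ax":0,"ay":0,"az":0,"gripper":20}
    - {"dx":0,"dy":0,"dz":0,"ax":0,"ay":0,"az":0,"gripper":50}
    - {"dx":0,"dy":0,"dz":0,"ax":0,"ay":0,"az":0,"gripper":50}
    - {"dx":0,"dy":0,"dz":0,"ax":0,"ay":0,"az":0,"gripper":50}
    - {"dx":0,"dy":0,"dz":-5,"ax":0,"ay":0,"az":0,"gripper":50}
    - {"dx":0,"dy":0,"dz":-15,"ax":0,"ay":0,"az":0,"gripper":50}
    - {"dx":0,"dy":0,"dz":-30,"ax":0,"ay":0,"az":0,"gripper":50}
    - {"dx":0,"dy":0,"dz":-40,"ax":0,"ay":0,"az":0,"gripper":50}
    - {"dx":-10,"dy":0,"dz":-40,"ax":0,"ay":0,"az":0,"gripper":50}
    - {"dx":-30,"dy":0,"dz":-30,"ax":0,"ay":0,"az":0,"gripper":50}

```text
clock: 13.05
eef_pos: [0.6113, 0.0133, 0.1947]
tool_rot: [-3.141, -0.004, -0.182]
contact_force: [-0.3, 0.3, 0.2]
finger_gap: 0.05
grip_force: 0.0
```

Request:
servo_tool:
  motion:
    - {"dx":-40,"dy":0,"dz":-20,"ax":0,"ay":0,"az":0,"gripper":50}
    - {"dx":-40,"dy":0,"dz":0,"ax":0,"ay":0,"az":0,"gripper":50}
    - {"dx":-40,"dy":0,"dz":0,"ax":0,"ay":0,"az":0,"gripper":50}
    - {"dx":-40,"dy":0,"dz":0,"ax":0,"ay":0,"az":0,"gripper":50}
    - {"dx":0,"dy":0,"dz":0,"ax":0,"ay":0,"az":0,"gripper":50}
    - {"dx":0,"dy":0,"dz":0,"ax":0,"ay":0,"az":0,"gripper":50}

```text
clock: 13.8
eef_pos: [0.4538, 0.0423, 0.2127]
tool_rot: [-3.141, -0.003, -0.181]
contact_force: [0.9, 0.8, 0.6]
finger_gap: 0.0502
grip_force: 0.0
```

Run:
```python
from fit import *
c=cam("scene"); g=[.7495,.1708,-.181]; print(env.state()["contact_force"])
hp=place(np.array([[-.072,-.18,0]]),g)[0]; w=[hp[0]+.055*np.cos(g[2]),hp[1]+.055*np.sin(g[2]),g[2]]
a=np.array([200,130]);S=4
im=cv2.resize(np.ascontiguousarray(c["color"][130:280,200:400,::-1]),None,fx=S,fy=S,interpolation=cv2.INTER_CUBIC)
for P in wedge_pts():
    q=((proj(c,place(P,w))-a+.5)*S).astype(np.int32); cv2.polylines(im,[cv2.convexHull(q)],True,(0,255,0),1)
q=((proj(c,place(np.array([[0,-.015,.097],[0,-.235,.097]]),g))-a+.5)*S).astype(int)
cv2.line(im,q[0].tolist(),q[1].tolist(),(255,0,255),1)
cv2.imwrite("pics/end.png",im)
```

```text
[-0.31768439  0.44658208 -0.39379881]
```

View pics/end.png

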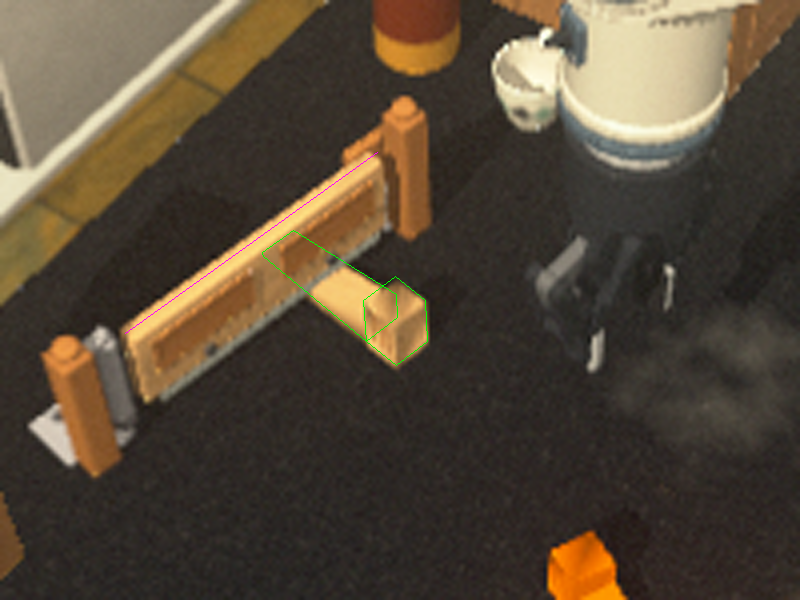

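The gate lies along the shut line (crop (125,335) to (380,155)). The wedge is flat under it with its heel at (397,325), the robot is clear and the cup is in place.

```bash
python3 -c "
from cell import env
print(env.close_job())"
```

```text
the job is handed in; nothing more can be done
None
```

I handed the job in at about 14 s. The last picture showed the gate shut, the wedge flat under its lower edge after a final push of just over 18 N, and the robot clear; I could not read the pinch force directly, and no verdict was returned.

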